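Fetch the stopper caddy from the bypass-door case

TASK

One compartment of the grey storage case holds an open caddy of loose rubber stoppers: slide the clear door above it fully open, past the other door, which stays shut. Lift the caddy out by its bar and carry it level, with all four stoppers inside, to the black rubber mat; set it down gently, upright, in the middle of the mat and let go, leaving the door open. Do not knock over or shift the conical glass flask that stands beyond the mat.

Things in the scene. Friction and masses are not known exactly. Their poses are not given: they have to be found in the camera images.
- case: Grey fixed storage case, 210 mm deep (x), 456 mm wide (y). Origin: centre of its underside; x points away from the robot, y left. Walls 8-10 mm thick, top at 100 mm (door tracks 120 mm). A middle wall at y = 0 makes a left (+y) and a right compartment, each 190 x 217 mm inside, floor 8 mm above the bench. Caddy in one, closed carton 120 x 85 x 60 mm in the other. Two clear sliding doors on top.
- left_door (a joint): travel (m) of the left door, clear, metal-framed, flat on the case, 196 x 230 x 6 mm, lower track, upper face 110 mm above the bench. 0 = shut, 0.16 = fully open, slid along the case's -y underneath the right door; then the left compartment is clear from y = 0.06 of the case outward. Takes about 2 N, stays where left.
- right_door (a joint): travel (m) of the right door, same size, upper track, upper face 120 mm above the bench. 0 = shut, 0.16 = fully open, slid along the case's +y over the left door; then the right compartment is clear from y = -0.06 of the case outward. Takes about 2 N, stays where left.
- left_handle (a point): centre of the left door's grip bar, which moves with the door: metal, 90 mm long (case's x), 14 mm wide, 14 mm high, on two end posts near the door's outer (+y) end; centre 33 mm above the door's upper face (143 mm above the bench). Axes as the case's.
- right_handle (a point): centre of the right door's grip bar: the same bar, near that door's outer (-y) end, centre 33 mm above its upper face (153 mm above the bench). Axes as the case's.
- caddy_mid (a point): centre of the caddy, 43 mm above its underside. White open tray, 130 mm long (x, within 0.1 rad of the case's x), 90 mm wide, walls 35 mm high, 4 mm thick; a fixed carrying bar runs lengthwise over its middle, 14 mm wide (y), from 74 to 86 mm above the underside, on a post at each end. About 0.3 kg. It stands on a compartment's floor, under the shut door.
- caddy: the same caddy; origin at the centre of its underside.
- mat: black rubber mat fixed on the bench to the right of the case, 200 mm (x) x 160 mm (y), 4 mm thick; origin at the centre of its underside, on the bench.
- stopper0_mid (a point): centre of loose rubber stopper 1 of 4, a tapered plug 29 mm across, 28 mm high, 20 g, standing in the caddy at the start.
- stopper1_mid (a point): centre of loose rubber stopper 2 of 4, a tapered plug 29 mm across, 28 mm high, 20 g, standing in the caddy at the start.
- stopper2_mid (a point): centre of loose rubber stopper 3 of 4, a tapered plug 29 mm across, 28 mm high, 20 g, standing in the caddy at the start.
- stopper3_mid (a point): centre of loose rubber stopper 4 of 4, a tapered plug 29 mm across, 28 mm high, 20 g, standing in the caddy at the start.
- flask: conical glass flask, 84 mm across, 124 mm high, standing beyond the mat; origin at the centre of its underside.

How it is judged:
By the outcome, as a careful person would: the job done as asked, in the order asked, and still so for the second after the job is handed in, with the robot touching nothing.
It also fails if it takes over 66 s, if anything falls off the work surface, if the arm or the gripper's body presses on something with over 40 N, if the wrist force passes 120 N, or if a joint passes its speed limit or range.

ROBOT

A 6-joint arm with a two-finger parallel gripper is mounted at the origin on the work surface. World frame = base frame: x ahead of the robot, y to its left, z up, the work surface at z = 0. Lengths are in m, angles in rad, forces in N, time in s.
With the tool pointing down it reaches from about 0.325 to 0.775 m from the base axis. Payload 5.5 kg.
Tool frame: the origin (TCP) lies between the finger pads; the fingertips stand 8 mm ahead of it and the grasp point (between the pads) lies 11 mm behind it (tcp_to_tips is the distance from the TCP to the fingertips, in m); z points along the fingers, y is the line along which they close (so a half turn about z gives the same grasp; the last joint's range is limited). The gripper opens to 88 mm and grips with 3 to 60 N. Pads are 20 mm wide; open, the fingers measure 115 mm over their backs; the gripper's body (75 mm by 178 mm) begins 61 mm behind the grasp point.
Start: joints at [-1.161, 0.091, 1.231, -0, 1.82, -0.057], TCP at [0.27, -0.536, 0.209] pointing down, gripper open.
Joint ranges: [-2.87, 2.87], [-0.86, 2.18], [0.17, 2.46], [-1.51, 4.65], [0.06, 2.69], [-2.65, 2.65]. Speed limits (rad/s): [2.57, 2.57, 3.01, 3.14, 3.14, 3.14].

INTERFACE

Orientations are given as a unit quaternion [w, x, y, z].
In Python, from bench import * gives the robot as it stands. Calls block until the motion is done:
- move_to(position, orientation): joint-space move of the TCP to a pose.
- move_l(position, speed=0.15, orientation=None): straight line of the TCP; orientation=None keeps the orientation; speed is the mean speed in m/s.
- movej(angles): joint-space move.
- gripper_open() and close(): open the fingers fully, or close them until they stop; the grip force is fixed at half the most.
- hold(seconds).
- inverse_kinematics(position, orientation): joint angles nearest the present ones, or None.
- state(): the state.
- get_image(name): name is "scene" or "top" or "wrist"; returns a dict with "frame" (384x512x3 uint8, blue, green, red), "depth" (384x512 float32, m along the optical axis (not along the pixel's ray), 0 where there is no reading), "camera_matrix" (3x3 intrinsics, pixels), "k1" (the pictures are not rectified: a ray, as slopes to the right and down, at radius r is drawn at 1 + k1 r^2 times it, then the intrinsics apply), "view" (4x4, takes a point from world to camera coordinates). Camera axes: x right, y up, looking along -z (the intrinsics and any distortion apply to the point x, -y, -z); pixel columns grow to the right and rows downward; lengths in m; the calibration is good to about 2 mm. A picture is of the moment at which its call begins.
A pose or a line that the arm cannot do raises IKError and nothing moves.
- job_done(): hands the job in; it is judged then, once.
The state is a dict: "time": time; "joint_pos": joint angles; "dq": joint speeds; "joint_torque": joint torques, N m; "ee_pos": TCP position; "ee_rot": TCP orientation; "ft_force": force on the tool from outside, world axes, zero at the start; "moment": the same for the moment, N m; "finger_gap": finger opening in m; "finger_force": force on a finger pad.
Only numpy, scipy, OpenCV 4.12 (cv2) and the standard library are available. Lean on these libraries where they do the work, as an engineer would, in place of code of your own. Each camera call takes 0.05 s, during which the arm holds its last target. There are 200 camera calls.

## Working session

There is one attempt and no reset: what is moved stays moved. The work goes in short steps, each a Python script; the robot and the scene stay as the last script left them, time stands still between calls to the robot, and variables do not carry over. Pictures are saved under pics/ and viewed, at most 10 in all, crops included, and the job is handed in when it is done.

```bash
ls; mkdir -p pics; cat > h.py <<'E'
from bench import *
import numpy as np, cv2
def cloud(im):
    K=np.array(im["camera_matrix"]);d=im["depth"];h,w=d.shape
    u,v=np.meshgrid(np.arange(w),np.arange(h))
    p=cv2.undistortPoints(np.stack([u,v],-1).reshape(-1,1,2).astype(np.float64),K,np.array([im["k1"],0,0,0],float)).reshape(h,w,2)
    c=np.stack([p[...,0]*d,-p[...,1]*d,-d,np.ones_like(d)],-1)
    P=c@np.linalg.inv(np.array(im["view"])).T
    P=P[...,:3]; P[d<=0]=np.nan
    return P
def save(im,n): cv2.imwrite("pics/"+n,im["frame"])
E
python3 - <<'E'
from h import *
a=get_image("top");b=get_image("scene")
cv2.imwrite("pics/a.png",cv2.resize(np.vstack([a["frame"],b["frame"]]),(0,0),fx=.78,fy=.78))
np.savez("top.npz",P=cloud(a),f=a["frame"]);np.savez("scene.npz",P=cloud(b),f=b["frame"])
save(a,"top.png")
print(state()["time"],state()["ee_rot"],np.array(a["view"]).round(3).tolist(),a["k1"])
E
```

```text
pics
0.1 [-8.72750561e-04  9.72885267e-01  2.31286566e-01 -1.43959669e-04] [[-0.02, -1.0, 0.001, 0.057], [0.974, -0.02, 0.227, -0.632], [-0.227, 0.005, 0.974, -1.325], [0.0, 0.0, 0.0, 1.0]] -0.14505502949074378
```

View pics/a.png

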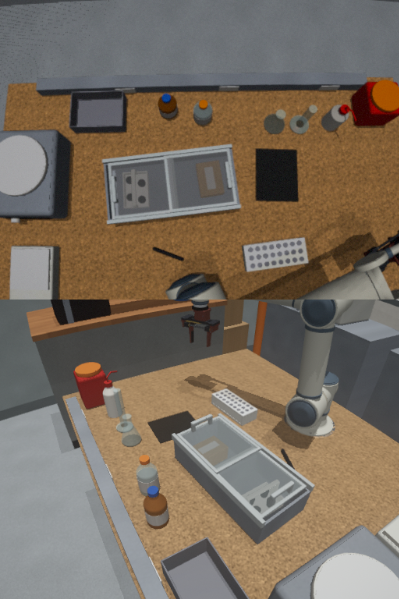

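The caddy is in the left compartment (top view, about (135,187) at this scale) and the mat is at (277,175). The flask is one of the glass items near (275,122). I'll zoom in on the top view.

```bash
python3 - <<'E'
import numpy as np,cv2
D=np.load("top.npz");P=D["P"];f=D["f"]
c=f[120:300,125:400]; cv2.imwrite("pics/b.png",cv2.resize(c,(0,0),fx=2.8,fy=2.8,interpolation=cv2.INTER_CUBIC))
# mat: dark pixels at z~4mm
g=f.max(2); m=(g<45)&(P[...,2]<.02)&(P[...,2]>-.01)
n,l,s,ce=cv2.connectedComponentsWithStats(m.astype(np.uint8))
for i in range(1,n):
    if s[i,4]>500:
        q=P[l==i]; r=cv2.minAreaRect(q[:,:2].astype(np.float32)*1000); print(s[i],r,np.median(q[:,2]))
# heights in case area
for z0,z1 in((.112,.128),(.134,.148),(.148,.16)):
    m=(P[...,2]>z0)&(P[...,2]<z1)&(P[...,0]<.68)&(P[...,0]>.25)&(P[...,1]>-.25)&(P[...,1]<.4)
    n,l,s,ce=cv2.connectedComponentsWithStats(m.astype(np.uint8))
    for i in range(1,n):
        if s[i,4]>25: 
            q=P[l==i]; print(z0,s[i],cv2.minAreaRect(q[:,:2].astype(np.float32)*1000),np.median(q,0))
E
```

```text
[ 328  191   54   67 3417] ((549.3660888671875, -267.75811767578125), (158.22496032714844, 197.00502014160156), 87.05577087402344) 0.003112414163731092
0.112 [ 131  184  178  103 7778] ((509.42578125, 123.57010650634766), (226.65492248535156, 457.03076171875), 5.901462554931641) [0.51576323 0.03856915 0.11919973]
0.134 [142 231   6  13  33] ((502.7485656738281, 315.3067626953125), (32.8212890625, 12.08891487121582), 5.828157424926758) [0.49702464 0.31447436 0.14563538]
0.148 [288 207  10  35 135] ((528.7621459960938, -72.51143646240234), (89.27360534667969, 14.106839179992676), 5.513494968414307) [ 0.53013867 -0.07154924  0.15758174]
0.148 [142 225   8  35 110] ((489.189697265625, 312.0928039550781), (90.49098205566406, 14.462423324584961), 5.539647579193115) [0.47925875 0.31252441 0.14987418]
```

View pics/b.png

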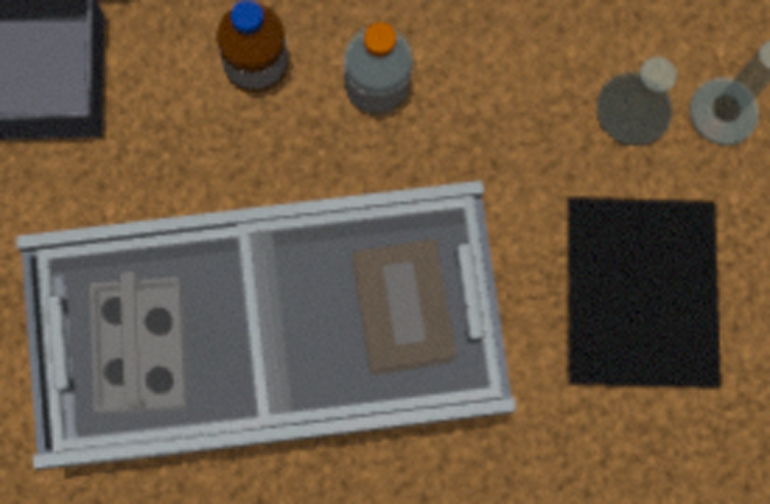

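The top view shows the case yawed about 0.103 rad. The left handle is at (0.489, 0.312) and the right at (0.529, -0.073); both bars measure about 90 x 14 mm, as they should. The mat is at (0.549, -0.268). I'll slide the left door now.

```bash
cat >> h.py <<'E'
T=0.1028; ey=np.array([-np.sin(T),np.cos(T),0]); ex=np.array([np.cos(T),np.sin(T),0])
C=np.array([.509,.1198,0])
def q(t): return [0,np.cos(t/2),np.sin(t/2),0]
def st(*a):
    s=state(); print(*a,round(s["time"],2),np.round(s["ee_pos"],4),"gap",round(s["finger_gap"],4),"F",np.round(s["ft_force"],1),"ff",np.round(s["finger_force"],1))
E
python3 - <<'E'
from h import *
p=state()["ee_pos"]; h=np.array([.489,.312,0])
print(inverse_kinematics(h+[0,0,.25],q(T)))
move_l([p[0],p[1],.27],.25)
move_to(h+[0,0,.25],q(T)); st("above")
move_l(h+[0,0,.136],.12); st("down")
close(); st("closed")
e=h-.164*ey+[0,0,.136]
move_l(e,.08); st("slid")
gripper_open(); st("open")
move_l(e+[0,0,.1],.15)
# retreat above open compartment and look with wrist camera
v=C+.13*ey-.03*ex+[0,0,.3]
move_to(v,q(T)); st("look")
a=get_image("wrist");b=get_image("top")
np.savez("w.npz",P=cloud(a),f=a["frame"]);np.savez("top2.npz",P=cloud(b),f=b["frame"])
cv2.imwrite("pics/c.png",np.vstack([a["frame"],b["frame"][120:320,:]]))
E
```

```text
[ 5.09270578e-01  4.96416410e-02  1.20044386e+00 -4.44089210e-16
  1.89150716e+00  1.97726690e+00]
above 3.57 [0.4894 0.3114 0.25  ] gap 0.0877 F [ 0.   0.  -0.6] ff 0.0
down 4.67 [0.4895 0.3122 0.1372] gap 0.0875 F [ 0.2  1.4 -0.2] ff 0.0
closed 6.01 [0.4891 0.312  0.1363] gap 0.0001 F [-0.6 -0.6  2.7] ff 1.0
slid 8.21 [0.5058 0.1491 0.136 ] gap 0.0005 F [0.1 0.2 0.7] ff 0.0
open 9.58 [0.5058 0.1489 0.136 ] gap 0.088 F [-0.   0.6  0. ] ff 0.0
look 10.96 [0.4657 0.2461 0.2988] gap 0.088 F [ 0.5 -0.6  0.3] ff 0.0
```

View pics/c.png

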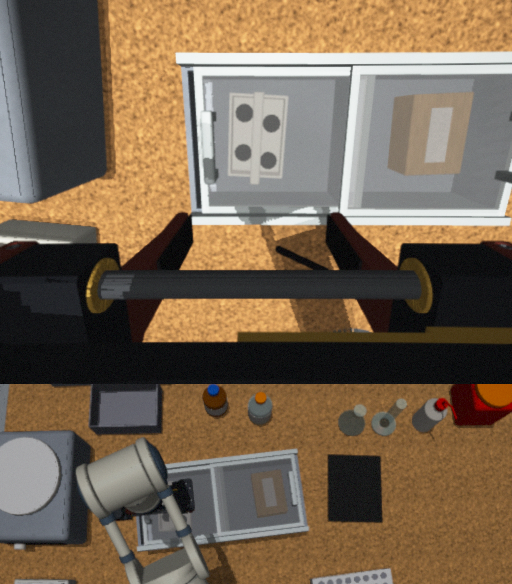

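The grip closed on nothing (gap 0). In the wrist view the handle is still at (208,150), the door is shut, and the caddy is at (258,138). I'll measure the handle again from this view.

```bash
python3 - <<'E'
import numpy as np,cv2
from h import *
for n in("w","top2"):
    P=np.load(n+".npz")["P"]
    for z0,z1 in((.113,.128),(.137,.154),(.15,.168)):
        m=(P[...,2]>z0)&(P[...,2]<z1)&(P[...,0]<.75)&(P[...,0]>.25)&(P[...,1]>-.25)&(P[...,1]<.4)
        c,l,s,ce=cv2.connectedComponentsWithStats(m.astype(np.uint8))
        for i in range(1,c):
            if s[i,4]>60:
                k=P[l==i]; print(n,z0,s[i],[np.round(t,1) for t in cv2.minAreaRect(k[:,:2].astype(np.float32)*1000)],np.median(k,0).round(4))
    for uv in ((208,150),(258,138),(246,112),(272,122),(268,160),(243,152),(450,280),(300,52)):
        if n=="w": print(uv,P[uv[1],uv[0]].round(4))
a=get_image("wrist"); print(np.array(a["view"]).round(3), np.array(a["camera_matrix"]).round(1))
cw=np.linalg.inv(np.array(a["view"]));print(cw.round(3))
E
```

```text
w 0.113 [ 176   52  336   13 3987] [array([612.1, 158.9]), array([ 13.3, 405.3]), np.float64(5.9)] [0.6121 0.1557 0.1188]
w 0.113 [  339    64   173   161 26261] [array([513.7,  15.4]), array([209.9, 241.2]), np.float64(6.3)] [0.5201 0.0286 0.1189]
w 0.113 [ 191  215  137   10 1224] [array([391. , 237.5]), array([ 12.6, 195.2]), np.float64(6.0)] [0.3915 0.2374 0.1189]
w 0.137 [200 111  16  74 910] [array([489.5, 312. ]), array([88.9, 14.3]), np.float64(5.7)] [0.4921 0.3111 0.1485]
(208, 150) [0.4887 0.3101 0.1506]
(258, 138) [0.5057 0.2512 0.1095]
(246, 112) [0.5376 0.2703 0.1095]
(272, 122) [0.5284 0.2348 0.1079]
(268, 160) [0.4772 0.2343 0.1084]
(243, 152) [0.4848 0.2696 0.1094]
(450, 280) [0.503  0.2024 0.4157]
(300, 52) [ 0.6393  0.197  -0.002 ]
top2 0.113 [ 165  184  144   97 7190] [array([514.1,  76.7]), array([226.1, 362.3]), np.float64(5.9)] [0.518  0.0303 0.1193]
top2 0.113 [137 277  46  10 217] [array([390.3, 280.6]), array([ 18.5, 119.9]), np.float64(6.6)] [0.3867 0.2808 0.1191]
top2 0.15 [288 207  10  35 191] [array([528.2, -72.5]), array([89. , 14.7]), np.float64(5.7)] [ 0.5296 -0.072   0.1589]
[[ 0.102 -0.995  0.002  0.195]
 [ 0.958  0.098 -0.269 -0.414]
 [ 0.267  0.029  0.963 -0.606]
 [ 0.     0.     0.     1.   ]] [[266.5   0.  259. ]
 [  0.  266.5 187.2]
 [  0.    0.    1. ]]
[[ 0.102  0.958  0.267  0.538]
 [-0.995  0.098  0.029  0.253]
 [ 0.002 -0.269  0.963  0.473]
 [ 0.     0.     0.     1.   ]]
```

```bash
python3 - <<'E'
from h import *
D=np.load("w.npz");P=D["P"]
a=get_image("wrist");V=np.array(a["view"]);K=np.array(a["camera_matrix"])
s=state();e=np.array(s["ee_pos"]);print(e,s["ee_rot"],s["joint_pos"])
for d in(0,.044,-.044):
  for z in (-.008,.05):
    c=V@np.r_[e+d*ey+[0,0,z],1]; x,y=c[0]/-c[2],-c[1]/-c[2]; k=1+a["k1"]*(x*x+y*y); print(d,z,K[0,0]*x*k+K[0,2],K[1,1]*y*k+K[1,2])
for uv in((185,222),(170,240),(150,280),(140,320),(335,222),(350,240),(370,290),(330,285),(250,285),(250,345),(300,335)): print(uv,P[uv[1],uv[0]].round(4))
m=(P[...,2]>.2)&(P[...,2]<.33);k=P[m];print(m.sum(),np.nanmin(k,0),np.nanmax(k,0),np.argwhere(m)[:,::-1].min(0),np.argwhere(m)[:,::-1].max(0))
b=get_image("scene");save(b,"d.png")
E
```

```text
[0.46604871 0.24487287 0.29828905] [ 6.25826824e-04  9.98722448e-01  5.05123939e-02 -1.25597711e-03] [ 4.19333211e-01 -6.63219973e-02  1.22893974e+00 -2.85737225e-04
  1.98176917e+00  1.88894785e+00]
0 -0.008 258.6644180235294 215.84020738662542
0 0.05 258.7014429523576 257.1539072563331
0.044 -0.008 198.57097463144876 215.93441454984128
0.044 0.05 174.37804487443324 257.38631067580803
-0.044 -0.008 318.7247127163217 215.79594717193748
-0.044 0.05 342.95958029118594 257.1603565433672
(185, 222) [0.47   0.2914 0.3236]
(170, 240) [0.4712 0.292  0.3499]
(150, 280) [0.4896 0.2793 0.4081]
(140, 320) [0.4576 0.2906 0.3888]
(335, 222) [0.4795 0.2011 0.3238]
(350, 240) [0.4817 0.2018 0.352 ]
(370, 290) [0.4946 0.2185 0.4107]
(330, 285) [0.4941 0.2291 0.4094]
(250, 285) [0.4918 0.2512 0.4095]
(250, 345) [0.4881 0.2504 0.4256]
(300, 335) [0.4859 0.2379 0.4193]
837 [0.45057803 0.19434705 0.31129346] [0.48239233 0.29978644 0.32999978] [168 212] [350 255]
```

View pics/d.png

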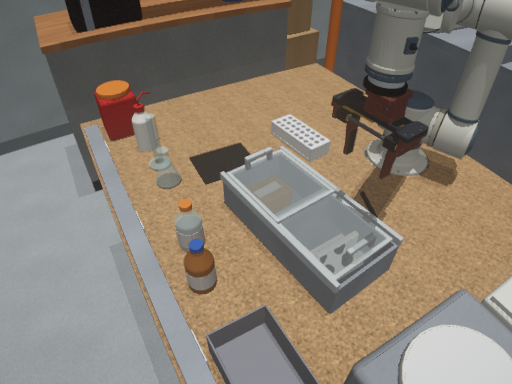

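Both cameras agree on the handle position. In the wrist depth, though, the fingertips sit at about z 0.311 with the TCP at 0.298, so the real tips are about 20 mm higher than nominal and only skimmed the bar top. I'll go lower while watching the force, and check the gap before sliding.

```bash
python3 - <<'E'
from h import *
h=np.array([.4893,.312,0])
move_to(h+[0,0,.20],q(T))
for z in(.136,.128,.121):
    move_l(h+[0,0,z],.1); st(z)
    if abs(state()["ft_force"][2])>6: break
close(); st("closed"); hold(.2); st("h")
if state()["finger_gap"]>.008:
    z=state()["ee_pos"][2]
    move_l(h-.1605*ey+[0,0,z],.08); st("slid")
E
```

```text
0.136 12.56 [0.4896 0.3121 0.1369] gap 0.0877 F [ 0.5 -0.  -0.1] ff 0.0
0.128 12.81 [0.4891 0.3119 0.1276] gap 0.0875 F [ 0.4 -0.2  0.5] ff 0.0
0.121 13.06 [0.489  0.3118 0.1202] gap 0.0878 F [-0.3 -0.8 -0.4] ff 0.0
closed 14.18 [0.4893 0.312  0.121 ] gap 0.0138 F [0.3 0.5 0.4] ff 30.0
h 14.38 [0.4893 0.3119 0.121 ] gap 0.0139 F [ 0.2 -0.6 -0.3] ff 30.0
slid 16.54 [0.5046 0.1629 0.1209] gap 0.0138 F [-1.4 38.  -3.5] ff 30.0
```

```bash
python3 - <<'E'
from h import *
hold(.3); st("wait")
gripper_open(); st("open")
p=np.array(state()["ee_pos"]); move_l([p[0],p[1],.25],.2)
v=C+.11*ey-.07*ex+[0,0,.32]
move_to(v,q(T)); st("look")
a=get_image("wrist"); b=get_image("scene")
P=cloud(a); np.savez("w2.npz",P=P,f=a["frame"])
cv2.imwrite("pics/e.png",np.hstack([cv2.resize(a["frame"],(400,300)),cv2.resize(b["frame"],(400,300))]))
for z0,z1 in((.137,.154),(.152,.168),(.07,.1)):
    m=(P[...,2]>z0)&(P[...,2]<z1)&(P[...,0]<.6)&(P[...,0]>.4)&(P[...,1]>-.25)&(P[...,1]<.4)
    c,l,s,ce=cv2.connectedComponentsWithStats(m.astype(np.uint8))
    for i in range(1,c):
        if s[i,4]>60:
            k=P[l==i]; r=cv2.minAreaRect(k[:,:2].astype(np.float32)*1000); w=np.array(r[0])/1000-C[:2]
            print(z0,s[i],[np.round(t,1) for t in r],np.median(k,0).round(4),"case",w@ex[:2],w@ey[:2])
E
```

```text
wait 16.84 [0.5046 0.1629 0.1209] gap 0.0138 F [-1.7 37.8 -3.8] ff 30.0
open 18.05 [0.5058 0.1523 0.121 ] gap 0.088 F [ 0.2 -0.2  1.1] ff 0.0
look 19.41 [0.4283 0.2219 0.3184] gap 0.0882 F [ 0.5  0.7 -0.7] ff 0.0
0.137 [304  77  16  75 909] [array([504.8, 162.4]), array([89.8, 15.4]), np.float64(5.2)] [0.507  0.1636 0.1485] case 0.0001766869284358729 0.04277232970513547
0.137 [485  76  27  76 515] [array([528.7, -68.1]), array([88.5,  7.2]), np.float64(6.1)] [ 0.5316 -0.0661  0.1491] case 0.0002755628600877267 -0.18893063583979786
0.152 [495  81  17  71 658] [array([526. , -70.9]), array([82.4, 13.8]), np.float64(9.2)] [ 0.513  -0.0697  0.1576] case -0.002634882020864044 -0.19139596814223542
0.07 [ 168   36  127  139 2529] [array([535.5, 314.1]), array([128.5, 247.6]), np.float64(53.9)] [0.5664 0.3389 0.0972] case 0.0463374080583559 0.19054848227998872
0.07 [236  62  13  94 916] [array([501.1, 254. ]), array([130.6,  14.1]), np.float64(2.9)] [0.5053 0.2539 0.0926] case 0.005878579020839777 0.13430249945568307
0.07 [238 176  52   8 332] [array([401.8, 210.6]), array([ 5.7, 81.5]), np.float64(5.7)] [0.4035 0.2048 0.0936] case -0.09730939677085466 0.10134665639862535
```

View pics/e.png

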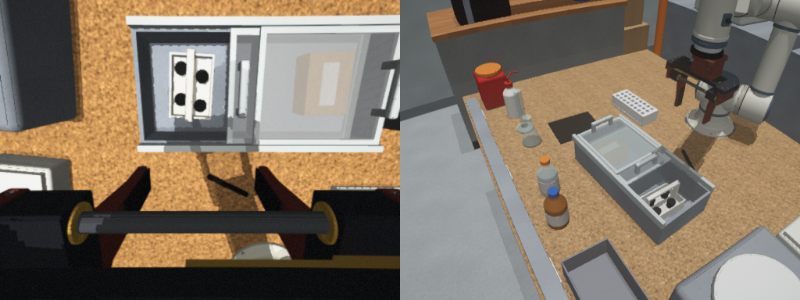

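The door is open by 0.150; the handle is now at case y 0.0427 and started at 0.193. The caddy bar reads (0.501, 0.254), 130 x 14 mm at z about 0.093, as expected. The last 10 mm met resistance, possibly from the inner finger, so I'll push the bar from its +y side with closed fingers and watch the force.

```bash
python3 - <<'E'
from h import *
close()
def at(y,z): return C+y*ey+[0,0,z]
move_to(at(.078,.2),q(T)); move_l(at(.078,.123),.12); st("down")
for y in np.arange(.066,.047,-.003):
    move_l(at(y,.123),.05); s=state(); p=np.array(s["ee_pos"])-C; print(round(y,4),"act",(p@ey).round(4),"Fy",(np.array(s["ft_force"])@ey).round(1))
    if abs(np.array(s["ft_force"])@ey)>15: break
move_l(at(.078,.123),.1); move_l(at(.078,.25),.2); gripper_open(); 
v=C+.11*ey-.07*ex+[0,0,.32]
move_to(v,q(T)); st("look")
a=get_image("wrist");P=cloud(a);np.savez("w3.npz",P=P,f=a["frame"]); b=cloud(get_image("top"));np.savez("t3.npz",P=b)
for P in(P,b):
  for z0,z1 in((.137,.154),(.152,.168),(.07,.1)):
    m=(P[...,2]>z0)&(P[...,2]<z1)&(P[...,0]<.6)&(P[...,0]>.4)&(P[...,1]>-.25)&(P[...,1]<.3)
    c,l,s,ce=cv2.connectedComponentsWithStats(m.astype(np.uint8))
    for i in range(1,c):
        if s[i,4]>60:
            k=P[l==i]; r=cv2.minAreaRect(k[:,:2].astype(np.float32)*1000); w=np.array(r[0])/1000-C[:2]
            print(z0,s[i],[np.round(t,1) for t in r],np.median(k,0).round(4),"case",w@ex[:2],w@ey[:2])
E
```

```text
down 22.27 [0.5014 0.1977 0.1243] gap 0.0003 F [-1.  -0.2 -1. ] ff 0.0
0.066 act 0.0656 Fy 1.3
0.063 act 0.0629 Fy 0.2
0.06 act 0.0599 Fy -0.1
0.057 act 0.0594 Fy 8.3
0.054 act 0.0595 Fy 17.2
look 26.71 [0.4284 0.2222 0.3202] gap 0.0879 F [-0.   0.7 -0.3] ff 0.0
0.137 [304  77  16  75 904] [array([505.4, 162.5]), array([89.9, 15. ]), np.float64(5.2)] [0.5072 0.1636 0.1484] case 0.0008153890501333848 0.04285158377644447
0.137 [484  76  28  76 501] [array([529. , -67.6]), array([89.2,  8.2]), np.float64(4.0)] [ 0.5336 -0.0658  0.1493] case 0.0006387890594095039 -0.18848236603962853
0.152 [493  78  19  74 687] [array([528.3, -72. ]), array([86. , 14.4]), np.float64(6.6)] [ 0.5151 -0.0695  0.1578] case -0.00044469035968268676 -0.19276117817890523
0.07 [214  37  81  10 694] [array([594.6, 245.1]), array([  6. , 110.9]), np.float64(5.9)] [0.5931 0.2476 0.096 ] case 0.09799025022323704 0.11583855015626036
0.07 [237  63  13  94 914] [array([500.9, 254. ]), array([130.7,  14.1]), np.float64(3.0)] [0.5053 0.2538 0.0926] case 0.0056792291413764635 0.13433794469794233
0.07 [239 176  51   8 323] [array([401.9, 210.8]), array([ 5.5, 79.7]), np.float64(5.8)] [0.4036 0.2066 0.0924] case -0.09720736622478533 0.1015541393911676
0.137 [199 218   8  35 120] [array([505. , 163.2]), array([90.2, 13.6]), np.float64(6.4)] [0.5178 0.1616 0.1485] case 0.00047024290757997125 0.04355221544475736
0.152 [288 207  10  34 184] [array([529.4, -72.2]), array([88.9, 14.9]), np.float64(5.3)] [ 0.5288 -0.0722  0.1587] case 0.0005787403184867972 -0.19303515138075486
0.07 [172 204  21   5  71] [array([596.4, 225.6]), array([ 6.3, 58. ]), np.float64(4.1)] [0.5954 0.2264 0.0919] case 0.09776638018196347 0.09627849385186273
```

```bash
python3 - <<'E'
from h import *
D=np.load("w3.npz");P=D["P"];r=P-C; cx=r@ex; cy=r@ey
for x0 in(-.07,-.04,0,.04,.07):
    m=(abs(cx-x0)<.006)&(P[...,2]>.1)&(P[...,2]<.1145)&(cy>.0)&(cy<.14); 
    m2=(abs(cx-x0)<.006)&(P[...,2]>.115)&(P[...,2]<.126)&(cy>-.05)&(cy<.14)
    print(x0,m.sum(),np.percentile(cy[m],[1,50,99]).round(4) if m.any() else"",np.median(P[...,2][m]),"up",np.percentile(cy[m2],[99,100]).round(4) if m2.any() else"")
c0=np.load("top.npz")["P"]-C; cx=c0@ex;cy=c0@ey;z=c0[...,2]
m=(abs(cx)<.06)&(z>.1)&(z<.1145)&(cy>.0)&(cy<.3);print("start left door outer edge",np.percentile(cy[m],[1,99,99.9]))
m=(abs(cx)<.06)&(z>.115)&(z<.127)&(cy<.1)&(cy>-.3);print("right door span",np.percentile(cy[m],[.1,1,99,99.9]))
f=cv2.resize(D["frame" if "frame" in D else "f"][10:210,150:500],None,fx=2.2,fy=2.2,interpolation=cv2.INTER_CUBIC);cv2.imwrite("pics/f.png",f)
E
```

```text
-0.07 278 [0.0148 0.0394 0.0638] 0.1091144609949998 up [0.0152 0.0156]
-0.04 162 [0.0148 0.0503 0.0639] 0.10913420217582956 up [0.0498 0.0499]
0 204 [0.0147 0.0472 0.0625] 0.10904322180802206 up [0.0155 0.0158]
0.04 199 [0.0149 0.0489 0.0625] 0.10879793377770663 up [0.0485 0.0487]
0.07 357 [0.0151 0.0387 0.0625] 0.10880369872197093 up [0.0157 0.0159]
start left door outer edge [0.01914939 0.2259415  0.23102256]
right door span [-0.21321363 -0.21134776  0.01584241  0.08585282]
```

View pics/f.png

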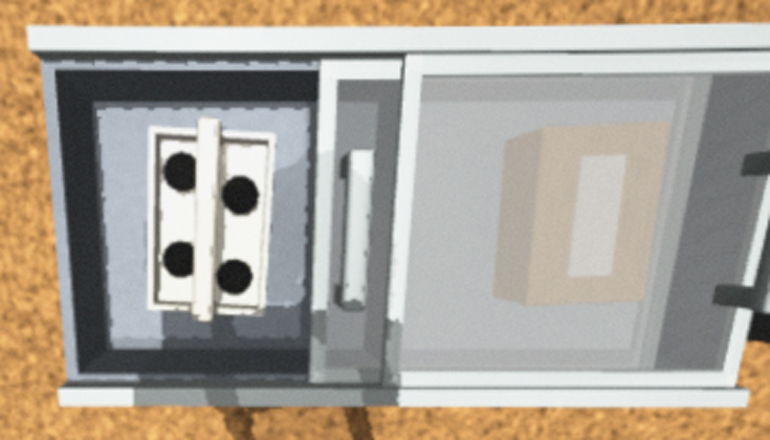

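The door is against its hard stop with its outer edge at case y 0.06, which is the stated fully-open limit. It must have started slightly ajar, since the track outline puts the case centre 4 mm further +y. All four stoppers are visible in the caddy (image (180,170), (240,195), (180,258), (235,277)). Next I'll grip the bar, high enough that the gripper body clears the door handle.

```bash
python3 - <<'E'
from h import *
b=np.array([.5009,.2540,0]); y=.052
move_to(b+[0,0,.2],q(y)); ok=True
for z in(.1,.085,.078,.070):
    move_l(b+[0,0,z],.1); st(z)
    if np.linalg.norm(state()["ft_force"])>6: ok=False;break
if ok:
    close(); st("closed")
    if .011<state()["finger_gap"]<.017:
        move_l(b+[0,0,.085],.05); st("up1")
        move_l(b+[0,0,.27],.12); st("up2")
a=get_image("wrist");b=get_image("scene")
cv2.imwrite("pics/g.png",np.hstack([cv2.resize(a["frame"],(400,300)),cv2.resize(b["frame"],(400,300))]))
E
```

```text
0.1 28.59 [0.5014 0.2542 0.101 ] gap 0.088 F [ 0.5  0.5 -0.4] ff 0.0
0.085 28.89 [0.5005 0.2538 0.0843] gap 0.088 F [0.1 0.1 0.5] ff 0.0
0.078 29.14 [0.5006 0.2539 0.0775] gap 0.088 F [-0.4  0.5 -0.6] ff 0.0
0.07 29.39 [0.5005 0.2538 0.0691] gap 0.088 F [0.1 0.2 0.2] ff 0.0
closed 30.52 [0.5009 0.2538 0.0699] gap 0.0136 F [-0.1 -0.8  0.2] ff 30.0
up1 30.97 [0.5011 0.2541 0.0854] gap 0.0135 F [ 0.  -0.5 -3.6] ff 30.0
up2 32.66 [0.5007 0.2539 0.269 ] gap 0.0138 F [ 0.5 -0.3 -4.5] ff 30.0
```

View pics/g.png

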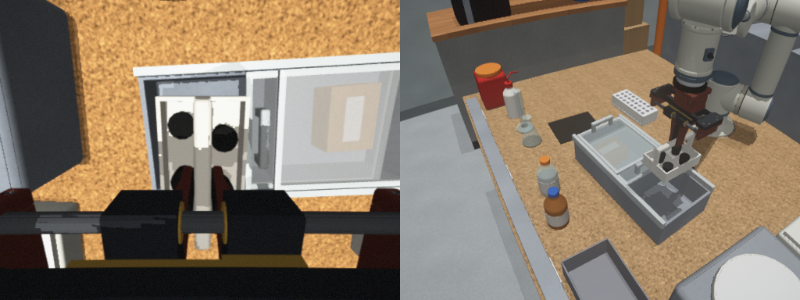

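The caddy is lifted level with its stoppers inside (wrist view, (180,125) and (225,137), with the others behind the fingers). I'll carry it to the mat.

```bash
python3 - <<'E'
from h import *
m=np.array([.549,-.268,0]); y=-.05
move_l(m+[0,0,.27],.13,q(y)); hold(.3); st("over")
move_l(m+[0,0,.085],.1); move_l(m+[0,0,.071],.04); hold(.2); st("near"); f0=state()["ft_force"][2]
for z in np.arange(.069,.0619,-.001):
    move_l(m+[0,0,z],.03); hold(.1); f=np.mean([state()["ft_force"][2]]); print(round(z,4),round(f,1))
    if f>-1: break
gripper_open(); st("open")
p=np.array(state()["ee_pos"]); move_l(p+[0,0,.2],.12); st("up")
back=m+[-.12,-.05,.27]; move_to(back,q(y))
hold(.3);a=get_image("top");b=get_image("wrist");P=cloud(b);np.savez("e.npz",P=P,T=cloud(a),f=a["frame"])
cv2.imwrite("pics/i.png",np.hstack([cv2.resize(a["frame"][130:280,280:480],(400,300)),cv2.resize(b["frame"],(400,300))]))
for P in(P,cloud(a)):
    k=P[(P[...,2]>.07)&(P[...,2]<.1)&(abs(P[...,0]-m[0])<.1)&(abs(P[...,1]-m[1])<.06)];
    if len(k)>20: print(len(k),[np.round(t,1) for t in cv2.minAreaRect(k[:,:2].astype(np.float32)*1000)],np.median(k,0))
st("end")
E
```

```text
over 37.24 [ 0.549  -0.2679  0.27  ] gap 0.014 F [-0.3  0.6 -3.5] ff 30.0
near 39.94 [ 0.5492 -0.2681  0.0713] gap 0.0137 F [-0.9  0.4 -4.3] ff 30.0
0.069 -4.8
0.068 -3.2
0.067 -3.9
0.066 -3.9
0.065 2.9
open 42.9 [ 0.549 -0.268  0.065] gap 0.0875 F [0.2 0.3 0.6] ff 0.0
up 44.72 [ 0.5488 -0.2679  0.2641] gap 0.088 F [ 0.8 -0.1  1. ] ff 0.0
1342 [array([ 549.1, -268. ]), array([ 14.3, 129.7]), np.float64(87.0)] [ 0.55463788 -0.26906118  0.08845319]
265 [array([ 549.1, -267.2]), array([ 15.3, 132.9]), np.float64(87.1)] [ 0.54268541 -0.26589017  0.08830198]
end 45.7 [ 0.4296 -0.3177  0.2696] gap 0.088 F [ 1.6 -0.3 -0.3] ff 0.0
```

View pics/i.png

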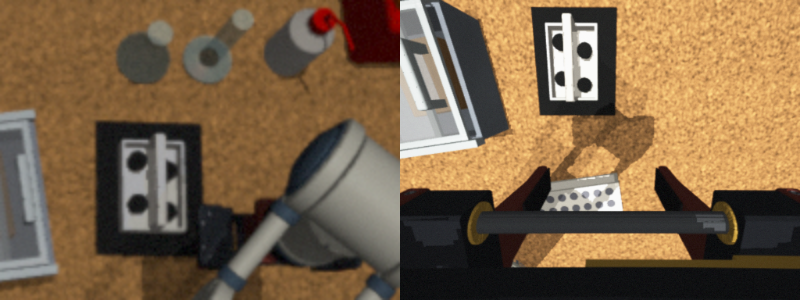

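The caddy stands centred on the mat at (0.549, -0.268) with all four stoppers inside. The flask hasn't moved and the gripper is clear.

```bash
python3 -c "
from bench import *
print(job_done())"
```

```text
the job is handed in; nothing more can be done
None
```

I handed the job in at about 46 s: the left door is open to its stop, the right door is still shut, and the caddy stands upright in the middle of the mat with all four stoppers in it and the flask undisturbed; the door moved only about 150 mm, apparently because it started slightly ajar.

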